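# Swing the bench magnifier over the round sample

## Robot

A 7-joint arm with a two-finger parallel gripper is mounted at the origin on the work surface. World frame = base frame: x ahead of the robot, y to its left, z up, the work surface at z = 0. Lengths are in m, angles in rad, forces in N, time in s.
With the tool pointing down it reaches from about 0.425 to 0.925 m from the base axis. Payload 6.8 kg.
Tool frame: the origin (TCP) lies midway between the tips of the shut fingers; the grasp point (between the pads) lies 19 mm behind it; y points along the fingers, z is the direction in which the jaws open and shut, and the axes are right-handed (so a half turn about y gives the same grasp; the last joint's range is limited). The gripper opens to 85 mm and grips with 20 to 120 N. Pads are 22 mm wide; open, the fingers measure 114 mm over their backs; the gripper's body (76 mm by 85 mm) begins 54 mm behind the grasp point. The pads swing forward as they close: fully open they stand 13 mm farther back than shut.
Start: joints at [1.169, 0.477, 0.022, 1.555, -0.011, 1.109, -0.083], TCP at [0.195, -0.646, 0.231] pointing down, gripper open.
Joint ranges: [-2.96, 2.96], [-0.34, 2.1], [-1.41, 1.46], [0.24, 2.44], [-1.37, 4.51], [0.17, 1.92], [-2.96, 2.96]. Speed limits (rad/s): [2.39, 2.39, 3.14, 3.14, 3.14, 3.14, 3.14].

## Interface

Orientations are given as a unit quaternion [w, x, y, z].
In Python, from station import bot gives the robot as it stands. The module is installed in compiled form; this text tells all that it offers.
- The arm moves only by the shell command python3 -m crank 'ROWS' [FORCE]. ROWS is JSON, a list of rows, each an object with "linear": the shift along the tool's x, y, z in m, a list of three; "dr": the turn, a rotation vector about the tool's x, y, z in degrees, a list of three; "hand": the gripper command: -1 is shut, 1 is fully open, values between are in proportion. A call has 1 to 10 rows; each row is the pose to reach, as a shift and turn from the pose commanded when the call began, along the tool's axes at that moment; what a row does not reach only later rows make up. A row lasts 1/12 s, in which the tool goes at most 41.7 mm and 7.16 degrees, less where a joint would pass 70% of its speed; a pose out of reach is approached as far as the arm can. A call with a gripper value outside its range is refused whole. The fingers move at their own pace and stop on an object; FORCE is the grip in N (left out, the last holds). Time passes only in rows, so rows that repeat a pose let the fingers close. It gives the time, the measured TCP pose, the force and the opening at its end, in the units of the state.
- bot.get_obs(): the state, without advancing time (a new reading comes with each control period).
- bot.read_camera(name): name is "side" or "top"; returns the picture (384x512x3 uint8, blue, green, red); there is no depth.
- bot.camera_params(name): a dict with "K" (3x3 intrinsics, pixels), "k1" (the pictures are not rectified: a ray, as slopes to the right and down, at radius r is drawn at 1 + k1 r^2 times it, then the intrinsics apply), "R" (3x3) and "t" (3): a world point X has camera coordinates R X + t. Camera axes: x right, y down, z forward; pixel columns grow to the right and rows downward; lengths in m; the calibration is good to about 2 mm. A picture is of the moment at which its call begins. camera_params takes no time and is no camera call.
- bot.hand_in(): hands the job in, once; it reports no verdict.
Trained networks look in the newest picture that a camera, given by its name, has taken for a name from the list of things; names that differ only in an ending like _2 or _b are one class to them, and where a whole thing is asked for, a point or a joint stands for the part that bears it (a point fixed in the world has none). Each returns a list of dicts, best first, with "score" (0 to 1); they miss things now and then, are a little off and sometimes report something else, mostly with a low value. They report only what shows in the picture. A call takes as long as a camera call.
- bot.search_frame(camera, target): "extent" ([left, top, right, bottom] in pixels, round what is visible of it).
- bot.cut_out(camera, target): "pixels" (384x512 bool, what is visible of it) and "extent" ([left, top, right, bottom] in pixels, round what is visible of it).
- bot.place_of(camera, target): "xy" ([column, row] in pixels: a listed point, or the origin of a listed thing).
The state is a dict: "t": time; "q": joint angles; "joint_vel": joint speeds; "joint_torque": joint torques, N m; "eef_pos": TCP position; "tool_rot": TCP orientation; "contact_force": force on the tool from outside, world axes, zero at the start; "torque": the same for the moment, N m; "gripper_width": opening from 0.0 (shut) to 1.0 (fully open).
Only numpy, scipy, OpenCV 4.12 (cv2) and the standard library are available. Lean on these libraries where they do the work, as an engineer would, in place of code of your own. Each camera call takes 0.05 s, during which the arm holds its last target. There are 200 camera calls.

## Task

On the laminating bench three black sheet samples lie around a swing-arm magnifier. Swing the magnifier round on its stand until its lens is centred over the round disc, not the square or the oblong one, then let go and leave it standing there. The disc itself must stay where it lies.

Things in the scene. Friction and masses are not known exactly. Their poses are not given: they have to be found in the camera images.
- pivot (a point): The magnifier's upright axis: top centre of the black hub (38 mm across, 128 mm above the table) on a post and round base (120 mm) bolted down. The aluminium arm (18 mm wide, top at 120 mm) turns level about it, on the robot's side of the post, over all three samples. The joint is stiff: about 0.45 N m (3 N at the grip) moves it and it stays where left. This point's own axes do not turn.
- grip (a point): Centre of the upright black round grip on top of the arm, 26 mm diameter, 44 mm tall, from 128 to 172 mm above the table, this point at 150 mm. It is rigid with the arm, 175 mm from the pivot axis, between hub and lens. Nothing within 150 mm stands higher, so it can be taken from above with the fingers in any direction.
- lens (a point): Centre of the round clear lens in its dark ring at the end of the arm (ring 102 mm across, 14 mm thick, top 122 mm above the table, this point at 115 mm). It is 240 mm from the pivot axis, on the line from the pivot through the grip, 65 mm beyond the grip.
- disc: The round sample: loose black plastic disc, 56 mm diameter, 6 mm thick, flat on the table; origin at the centre of its underside. It lies under the circle that the lens centre follows, to within 9 mm. Bystanders on the same circle: a 54 mm square and an 80 x 36 mm oblong of the same black sheet. A cardboard tape core lies under the arm's swing and a marker to one side.

How it is judged:
At the end, for the whole second after the job is handed in: The lens centre is within 20 mm, seen from above, of the centre of the round disc and stays there, and the disc is within 12 mm of where it lay at the start (horizontal distance between lens and disc below 0.02 m and distance of disc from where it was at the start of the episode below 0.012 m); the robot touches nothing.
It fails at once if the round disc is pushed from its place by more than 12 mm (distance of disc from where it was at the start of the episode above 0.012 m).
It also fails if it takes over 40 s, if anything falls off the work surface, if the arm or the gripper's body presses on something with over 40 N, if the wrist force passes 120 N, or if a joint passes its speed limit or range.

## Working session

There is one attempt and no reset: what is moved stays moved. The work goes in short steps, Python scripts to look and compute and a shell command to move; the robot and the scene stay as the last step left them, time stands still between calls to the robot, and variables do not carry over. Pictures are saved under pics/ and viewed, about 8 in all and at most 12, crops included, and the job is handed in when it is done.

```bash
mkdir -p pics; cat > h.py <<'E'
import numpy as np, cv2
from station import bot
def ray(cam,uv,z):
    p=bot.camera_params(cam);K,R,t,k=np.array(p["K"]),np.array(p["R"]),np.array(p["t"]),p["k1"]
    d=cv2.undistortPoints(np.array([[uv]],float),K,np.array([k,0,0,0,0.]))[0,0]
    r=R.T@np.array([d[0],d[1],1]);c=-R.T@t
    return c+r*(z-c[2])/r[2]
def proj(cam,X):
    p=bot.camera_params(cam)
    return cv2.projectPoints(np.array([X],float),cv2.Rodrigues(np.array(p["R"]))[0],np.array(p["t"],float),np.array(p["K"]),np.array([p["k1"],0,0,0,0.]))[0][0,0]
E
python3 - <<'E'
from h import *
np.set_printoptions(precision=4,suppress=True)
ims=[]
for c in("top","side"):
    im=bot.read_camera(c);ims.append(im);cv2.imwrite(f"pics/{c}0.png",im)
    p=bot.camera_params(c);print(c,-np.array(p["R"]).T@np.array(p["t"]))
    for n,z in(("pivot",.128),("grip",.15),("lens",.115),("disc",0)):
        for d in bot.place_of(c,n)[:4]: print(c,n,round(d["score"],2),np.round(d["xy"],1),ray(c,d["xy"],z)[:2])
print(bot.get_obs())
E
```

```text
top [0.5353 0.0111 0.8024]
top pivot 0.72 [266.8 125.6] [ 0.7085 -0.0127]
top grip 0.8 [327.5 212. ] [ 0.5596 -0.1133]
top lens 0.8 [342.8 246.8] [ 0.5015 -0.1463]
top disc 0.74 [179.3 221.6] [0.5413 0.1568]
side [0.2649 0.5666 0.7214]
side pivot 0.89 [218.8 168. ] [ 0.7043 -0.0187]
side grip 0.59 [297.2 158.6] [ 0.5609 -0.1102]
side lens 0.85 [326.4 171.4] [ 0.503  -0.1436]
side disc 0.66 [239.8 294.8] [0.54   0.1612]
{'t': 0.5, 'q': array([ 1.1689,  0.477 ,  0.0224,  1.5554, -0.0115,  1.1093, -0.0831]), 'joint_vel': array([ 0.0007,  0.0013,  0.0009, -0.0002, -0.0002,  0.0007, -0.0014]), 'joint_torque': array([ -0.0017, -59.5803,   1.6041, -28.1283,   0.0124,   0.0026,
        -0.    ]), 'eef_pos': array([ 0.1955, -0.6461,  0.2313]), 'tool_rot': array([ 0.1035, -0.1035,  0.6995, -0.6995]), 'contact_force': array([-0.3844,  0.8928, -0.3595]), 'torque': array([-0.0267, -0.0399, -0.0255]), 'gripper_width': 1.0017065285343538}
```

View pics/top0.png

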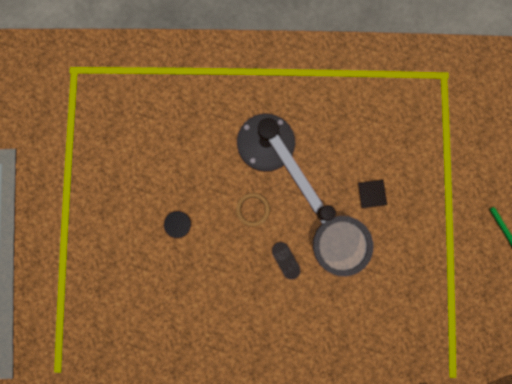

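View pics/side0.png

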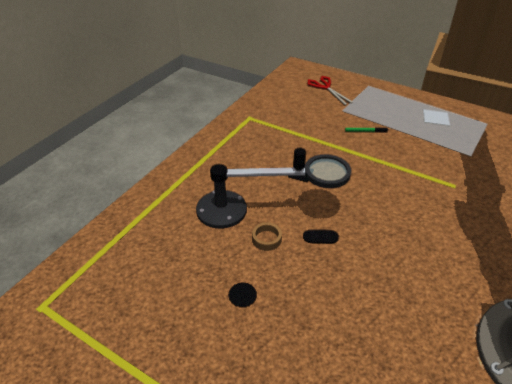

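The top view shows the round disc at about (177,224), the square at (372,193), the oblong at (286,260), the grip at (327,212) and the lens at (343,246). The side view agrees, with the disc at (242,294). The measured pivot–grip and pivot–lens distances are about 0.175 and 0.241 m, matching the spec. Next I'll segment the disc and work out the moves.

```bash
python3 - <<'E'
from h import *
from scipy.spatial.transform import Rotation as Ro
np.set_printoptions(precision=4,suppress=True)
D=[]
for c,(u,v) in(("top",(177,224)),("side",(242,294))):
    g=cv2.imread(f"pics/{c}0.png").max(2)
    n,l,s,ce=cv2.connectedComponentsWithStats((g<50).astype(np.uint8))
    i=l[v,u];D.append(ray(c,ce[i],.004)[:2]);print(c,s[i],ce[i],D[-1])
piv=np.array([.7064,-.0157]);grip=np.array([.5602,-.1118]);lens=np.array([.5023,-.145])
d=np.mean(D,0)
a=lambda p:np.arctan2(*(p-piv)[::-1])%(2*np.pi)
print("disc",d,"dist",[np.linalg.norm(p-piv) for p in(d,grip,lens)],"ang",np.degrees([a(grip),a(lens),a(d)]))
o=bot.get_obs();R=Ro.from_quat(o["tool_rot"],scalar_first=True).as_matrix();print(R)
print("tool shift to above grip z.19",R.T@(np.r_[grip,.19]-o["eef_pos"]))
t=a(grip);tg=np.array([-np.sin(t),np.cos(t)]);zz=R[:2,2]
print("yaw to align jaw (deg about +z world)",np.degrees(np.arctan2(tg[1],tg[0])-np.arctan2(zz[1],zz[0])))
E
```

```text
top [165 212  25  25 475] [176.7179 223.7411] [0.5369 0.1612]
side [229 283  27  24 523] [242.0822 294.4608] [0.535  0.1604]
disc [0.536  0.1608] dist [np.float64(0.24533892608159746), np.float64(0.17495613736019663), np.float64(0.24160980940350915)] ang [213.3177 212.3548 133.9947]
[[-0.9572 -0.      0.2896]
 [-0.2896  0.0001 -0.9572]
 [-0.     -1.     -0.0001]]
tool shift to above grip z.19 [-0.5038  0.0413 -0.4057]
yaw to align jaw (deg about +z world) 16.48557958893488
```

```bash
python3 -m crank '[{"linear":[-0.252,0,-0.203],"dr":[0,-8,0],"hand":1},{"linear":[-0.252,0,-0.203],"dr":[0,-8,0],"hand":1},{"linear":[-0.252,0,-0.203],"dr":[0,-8,0],"hand":1},{"linear":[-0.252,0,-0.203],"dr":[0,-8,0],"hand":1},{"linear":[-0.504,0,-0.406],"dr":[0,-16.5,0],"hand":1},{"linear":[-0.504,0,-0.406],"dr":[0,-16.5,0],"hand":1},{"linear":[-0.504,0,-0.406],"dr":[0,-16.5,0],"hand":1},{"linear":[-0.504,0,-0.406],"dr":[0,-16.5,0],"hand":1},{"linear":[-0.504,0,-0.406],"dr":[0,-16.5,0],"hand":1},{"linear":[-0.504,0,-0.406],"dr":[0,-16.5,0],"hand":1}]' 20
cat > s.py <<'E'
from h import *
import sys
from scipy.spatial.transform import Rotation as Ro
np.set_printoptions(precision=4,suppress=True)
X=np.array(eval(sys.argv[1]),float);yaw=float(sys.argv[2])
o=bot.get_obs();R=Ro.from_quat(o["tool_rot"],scalar_first=True).as_matrix()
print("t",o["t"],"pos",o["eef_pos"],"q",o["q"],"zaxis deg",np.degrees(np.arctan2(R[1,2],R[0,2])),"yaxis",R[:,1])
print("shift",R.T@(X-o["eef_pos"]),"dry",-(((yaw-np.degrees(np.arctan2(R[1,2],R[0,2]))+180)%360)-180))
E
python3 s.py '[.5602,-.1118,.231]' -56.7
```

```text
t: 1.33
eef_pos: [0.4312, -0.3002, 0.2317]
tool_rot: [-0.203, 0.203, -0.677, 0.678]
contact_force: [0.8, -0.4, -0.3]
gripper_width: 1.002
t 1.3333 pos [ 0.4312 -0.3002  0.2317] q [ 0.6793  0.2424 -0.2226  1.8991  0.0631  1.0059 -0.5601] zaxis deg -56.68384577388943 yaxis [ 0.0006 -0.0006 -1.    ]
shift [-0.2113  0.0007 -0.0866] dry 0.016154226110586478
```

```bash
python3 -m crank '[{"linear":[-0.211,0,-0.087],"dr":[0,0,0],"hand":1},{"linear":[-0.211,0,-0.087],"dr":[0,0,0],"hand":1},{"linear":[-0.211,0,-0.087],"dr":[0,0,0],"hand":1},{"linear":[-0.211,0,-0.087],"dr":[0,0,0],"hand":1},{"linear":[-0.211,0,-0.087],"dr":[0,0,0],"hand":1},{"linear":[-0.211,0,-0.087],"dr":[0,0,0],"hand":1},{"linear":[-0.211,0,-0.087],"dr":[0,0,0],"hand":1},{"linear":[-0.211,0,-0.087],"dr":[0,0,0],"hand":1},{"linear":[-0.211,0,-0.087],"dr":[0,0,0],"hand":1}]' 20
python3 s.py '[.5602,-.1118,.135]' -56.7
python3 - <<'E'
from h import *
a=bot.read_camera("side");b=bot.read_camera("top")
cv2.imwrite("pics/near.png",np.hstack([cv2.resize(a[60:260,180:400],(400,364)),cv2.resize(b[110:310,220:440],(400,364))]))
E
```

```text
t: 2.08
eef_pos: [0.5583, -0.1145, 0.2311]
tool_rot: [-0.202, 0.203, -0.677, 0.678]
contact_force: [0.3, -0.4, 0.0]
gripper_width: 1.0
t 2.0833 pos [ 0.5583 -0.1145  0.2311] q [ 0.3551  0.3264 -0.3262  1.7936  0.1203  1.0415 -1.0062] zaxis deg -56.7297216374892 yaxis [-0.0006 -0.0008 -1.    ]
shift [-0.0031  0.0961 -0.0012] dry -0.02972163748918888
```

View pics/near.png

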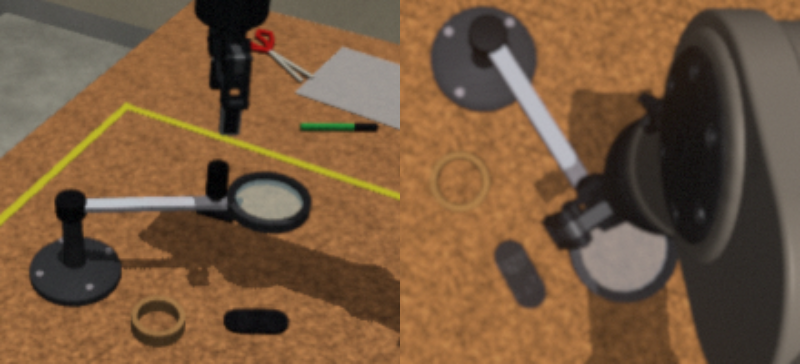

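The fingers hang above the grip: in the crop, the tips are near (230,130) over the grip at (217,180). The jaws lie across the arm, so I'll go down and close.

```bash
python3 -m crank '[{"linear":[-0.002,0.035,-0.001],"dr":[0,0,0],"hand":1},{"linear":[-0.002,0.07,-0.001],"dr":[0,0,0],"hand":1},{"linear":[-0.002,0.096,-0.001],"dr":[0,0,0],"hand":1},{"linear":[-0.002,0.096,-0.001],"dr":[0,0,0],"hand":1},{"linear":[-0.002,0.096,-0.001],"dr":[0,0,0],"hand":-1},{"linear":[-0.002,0.096,-0.001],"dr":[0,0,0],"hand":-1},{"linear":[-0.002,0.096,-0.001],"dr":[0,0,0],"hand":-1},{"linear":[-0.002,0.096,-0.001],"dr":[0,0,0],"hand":-1},{"linear":[-0.002,0.096,-0.001],"dr":[0,0,0],"hand":-1},{"linear":[-0.002,0.096,-0.001],"dr":[0,0,0],"hand":-1}]' 30
python3 -m crank '[{"linear":[0,0,0],"dr":[0,0,0],"hand":-1},{"linear":[0,0,0],"dr":[0,0,0],"hand":-1},{"linear":[0,0,0],"dr":[0,0,0],"hand":-1},{"linear":[0,0,0],"dr":[0,0,0],"hand":-1}]' 30
python3 - <<'E'
from h import *
for th in range(5,81,5):
    # tool x = R col0; arc in tool frame at start: arm radial dir and tangent
    from scipy.spatial.transform import Rotation as Ro
    o=bot.get_obs();R=Ro.from_quat(o["tool_rot"],scalar_first=True).as_matrix()
    v=o["eef_pos"]-np.array([.7064,-.0157,o["eef_pos"][2]])
    if th==5: print(np.linalg.norm(v),np.degrees(np.arctan2(v[1],v[0]))%360,o["eef_pos"])
    n=40 if th>40 else 0
    v0=Ro.from_euler("z",-n,degrees=True).apply(v);R0=Ro.from_euler("z",-n,degrees=True).as_matrix()@R
    print(th-n,np.round(R0.T@(Ro.from_euler("z",-(th-n),degrees=True).apply(v0)-v0),4))
E
```

```text
t: 3.02
eef_pos: [0.5607, -0.1112, 0.1369]
tool_rot: [-0.203, 0.202, -0.677, 0.678]
contact_force: [-2.6, 1.0, 7.3]
gripper_width: 0.292
t: 3.35
eef_pos: [0.5607, -0.1113, 0.1369]
tool_rot: [-0.203, 0.202, -0.677, 0.678]
contact_force: [-2.5, 0.7, 6.4]
gripper_width: 0.298
0.17423974086544 213.25634557852987 [ 0.5606963  -0.11125061  0.13692482]
5 [-0.0007 -0.     -0.0152]
10 [-0.0027 -0.     -0.0303]
15 [-0.006  -0.0001 -0.0451]
20 [-0.0106 -0.0001 -0.0596]
25 [-0.0164 -0.0001 -0.0736]
30 [-0.0235 -0.0001 -0.0871]
35 [-0.0316 -0.0001 -0.0999]
40 [-4.090e-02 -1.000e-04 -1.119e-01]
5 [-0.0007 -0.     -0.0152]
10 [-0.0027 -0.     -0.0303]
15 [-0.006  -0.0001 -0.0451]
20 [-0.0106 -0.0001 -0.0596]
25 [-0.0164 -0.0001 -0.0736]
30 [-0.0235 -0.0001 -0.0871]
35 [-0.0316 -0.0001 -0.0999]
40 [-4.090e-02 -1.000e-04 -1.119e-01]
```

It has hold of the grip at about 25 mm opening. Now I'll swing the first 40°.

```bash
python3 -m crank '[{"linear":[-0.0007,0,-0.0152],"dr":[0,5,0],"hand":-1},{"linear":[-0.0027,0,-0.0303],"dr":[0,10,0],"hand":-1},{"linear":[-0.006,0,-0.0451],"dr":[0,15,0],"hand":-1},{"linear":[-0.0106,0,-0.0596],"dr":[0,20,0],"hand":-1},{"linear":[-0.0164,0,-0.0736],"dr":[0,25,0],"hand":-1},{"linear":[-0.0235,0,-0.0871],"dr":[0,30,0],"hand":-1},{"linear":[-0.0316,0,-0.0999],"dr":[0,35,0],"hand":-1},{"linear":[-0.0409,0,-0.1119],"dr":[0,40,0],"hand":-1},{"linear":[-0.0409,0,-0.1119],"dr":[0,40,0],"hand":-1},{"linear":[-0.0409,0,-0.1119],"dr":[0,40,0],"hand":-1}]' 30
python3 - <<'E'
from h import *
o=bot.get_obs();v=o["eef_pos"][:2]-[.7064,-.0157]
print(np.linalg.norm(v),np.degrees(np.arctan2(v[1],v[0]))%360,o["q"])
E
```

```text
t: 4.18
eef_pos: [0.5331, 0.0062, 0.1368]
tool_rot: [-0.04, 0.041, 0.706, -0.706]
contact_force: [-4.3, 1.9, 7.9]
gripper_width: 0.294
0.1747218965700427 172.79621832672342 [ 0.03565724  0.36911859 -0.20042151  1.97307172  0.09890473  0.80708879
 -1.90617255]
```

```bash
python3 -m crank '[{"linear":[-0.0007,0,-0.0152],"dr":[0,5,0],"hand":-1},{"linear":[-0.0027,0,-0.0303],"dr":[0,10,0],"hand":-1},{"linear":[-0.006,0,-0.0451],"dr":[0,15,0],"hand":-1},{"linear":[-0.0106,0,-0.0596],"dr":[0,20,0],"hand":-1},{"linear":[-0.0164,0,-0.0736],"dr":[0,25,0],"hand":-1},{"linear":[-0.0235,0,-0.0871],"dr":[0,30,0],"hand":-1},{"linear":[-0.0316,0,-0.0999],"dr":[0,35,0],"hand":-1},{"linear":[-0.0388,0,-0.1093],"dr":[0,38.8,0],"hand":-1},{"linear":[-0.0388,0,-0.1093],"dr":[0,38.8,0],"hand":-1},{"linear":[-0.0388,0,-0.1093],"dr":[0,38.8,0],"hand":-1}]' 30
python3 - <<'E'
from h import *
o=bot.get_obs();v=o["eef_pos"][:2]-[.7064,-.0157]
print(np.linalg.norm(v),np.degrees(np.arctan2(v[1],v[0]))%360,o["q"])
for c in("top","side"):
    im=bot.read_camera(c);cv2.imwrite(f"pics/{c}1.png",im)
    for d in bot.place_of(c,"lens")[:2]: print(c,d["score"],d["xy"],ray(c,d["xy"],.115)[:2])
cv2.imwrite("pics/b1.png",np.hstack([cv2.resize(cv2.imread("pics/side1.png")[120:380,110:370],(400,400)),cv2.resize(cv2.imread("pics/top1.png")[80:300,80:300],(400,400))]))
E
```

```text
t: 5.02
eef_pos: [0.5852, 0.1094, 0.1368]
tool_rot: [-0.273, 0.274, 0.653, -0.652]
contact_force: [-1.2, 1.2, 5.9]
gripper_width: 0.295
0.17420449461640775 134.10616321033046 [-0.23905673  0.45114286 -0.06544679  1.83618284  0.03775818  0.85275706
 -2.68709033]
side 0.96 [240.3, 256.1] [0.53920676 0.15580525]
side 0.46 [234.9, 219.3] [0.59721654 0.08349228]
```

View pics/b1.png

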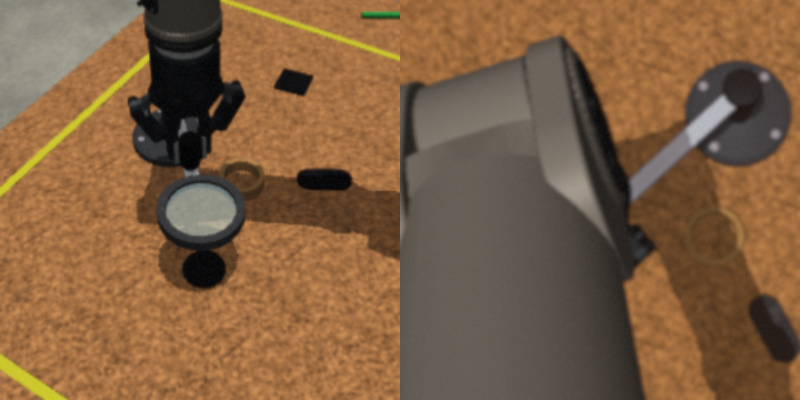

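The side view puts the lens at (0.539, 0.156) and the disc at (0.536, 0.161), about 6 mm apart. I'll release and lift.

```bash
python3 -m crank '[{"linear":[0,0,0],"dr":[0,0,0],"hand":1},{"linear":[0,0,0],"dr":[0,0,0],"hand":1},{"linear":[0,0,0],"dr":[0,0,0],"hand":1},{"linear":[0,0,0],"dr":[0,0,0],"hand":1},{"linear":[0,0,0],"dr":[0,0,0],"hand":1},{"linear":[0,0,0],"dr":[0,0,0],"hand":1},{"linear":[0,-0.03,0],"dr":[0,0,0],"hand":1},{"linear":[0,-0.06,0],"dr":[0,0,0],"hand":1},{"linear":[0,-0.1,0],"dr":[0,0,0],"hand":1},{"linear":[0,-0.12,0],"dr":[0,0,0],"hand":1}]' 30
python3 s.py '[.45,-.25,.257]' -130
```

```text
t: 6.05
eef_pos: [0.5853, 0.109, 0.2597]
tool_rot: [-0.272, 0.275, 0.653, -0.651]
contact_force: [0.6, 0.5, 0.2]
gripper_width: 1.0
t 6.05 pos [0.5853 0.109  0.2597] q [-0.238   0.3206 -0.0644  1.7208  0.023   1.096  -2.6739] zaxis deg -135.47229846798888 yaxis [ 0.0047  0.0013 -1.    ]
shift [-0.161   0.0016  0.3482] dry -5.472298467988878
```

```bash
python3 -m crank '[{"linear":[-0.161,0,0.348],"dr":[0,-20,0],"hand":1},{"linear":[-0.161,0,0.348],"dr":[0,-20,0],"hand":1},{"linear":[-0.161,0,0.348],"dr":[0,-20,0],"hand":1},{"linear":[-0.161,0,0.348],"dr":[0,-20,0],"hand":1},{"linear":[-0.161,0,0.348],"dr":[0,-20,0],"hand":1},{"linear":[-0.161,0,0.348],"dr":[0,-20,0],"hand":1},{"linear":[-0.161,0,0.348],"dr":[0,-20,0],"hand":1},{"linear":[-0.161,0,0.348],"dr":[0,-20,0],"hand":1},{"linear":[-0.161,0,0.348],"dr":[0,-20,0],"hand":1},{"linear":[-0.161,0,0.348],"dr":[0,-20,0],"hand":1}]'
python3 - <<'E'
from h import *
for c in("top","side"):
    im=bot.read_camera(c);cv2.imwrite(f"pics/{c}2.png",im)
    for n,z in(("lens",.115),("disc",0),("pivot",.128),("grip",.15)):
        for d in bot.place_of(c,n)[:1]: print(c,n,d["score"],d["xy"],ray(c,d["xy"],z)[:2])
g=cv2.imread("pics/side2.png").max(2);n,l,s,ce=cv2.connectedComponentsWithStats((g<50).astype(np.uint8))
i=l[298,242];print(s[i],ce[i])
cv2.imwrite("pics/b2.png",np.hstack([cv2.resize(cv2.imread("pics/side2.png")[120:380,110:370],(400,400)),cv2.resize(cv2.imread("pics/top2.png")[80:300,80:300],(400,400))]))
E
```

```text
t: 6.88
eef_pos: [0.445, -0.2573, 0.2556]
tool_rot: [0.159, -0.159, -0.688, 0.69]
contact_force: [-0.5, -0.7, -0.6]
gripper_width: 1.0
top lens 0.65 [164.5, 221.6] [0.54004461 0.16157525]
top pivot 0.59 [264.7, 126.5] [ 0.70680833 -0.0090473 ]
top grip 0.95 [190.0, 194.9] [0.58433426 0.11333659]
side lens 0.69 [238.7, 257.5] [0.53995796 0.15999765]
side disc 0.59 [239.0, 292.2] [0.54459939 0.15682027]
side pivot 0.8 [217.5, 167.4] [ 0.70791333 -0.01899078]
side grip 0.81 [235.5, 218.8] [0.57778036 0.10973241]
[213 261  55  47 862] [241.57888631 287.86774942]
```

View pics/b2.png

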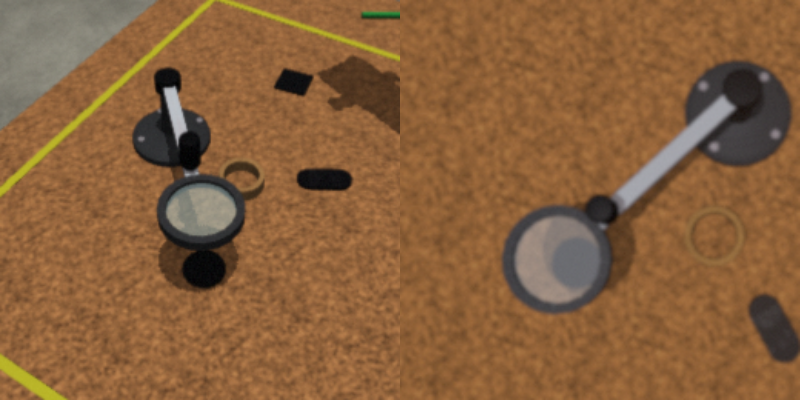

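The lens now reads (0.540, 0.161) in both views, about 4 mm from the disc. The disc still shows through the lens at top pixel ≈ (177,224), so it hasn't moved. The robot is clear of everything.

```bash
python3 -c "
from station import bot
print(bot.hand_in())"
```

```text
the job is handed in; nothing more can be done
None
```

I took the magnifier by its grip, swung it about 79° round the stand until the lens was over the round disc, let go, backed the robot well clear and handed the job in at about 7 s.

- **Lens over disc:** after release, both cameras put the lens at about (0.540, 0.161), some 4 mm from the disc at (0.536, 0.161). The limit is 20 mm.
- **Disc not moved:** seen through the lens from above, the disc is at the same pixel as at the start, about (177, 224).
- **Forces:** the force readings I saw stayed below about 10 N.
- **Disagreements:** the network's own disc point in the last side view was about 9 mm from my measurement, with a middling score (0.59); the top camera gave no disc point. My numerical check of the disc in the last side view failed, because the disc merged with the lens ring there. So "disc not moved" rests on the last pictures rather than a fresh measurement.

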